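# Change stops on the organ test windchest

## Task

On the test windchest, take the wooden flute stop off and put the metal principal stop on, in either order. A stop is on when the slider under its row of pipes is fully home towards the end with the round wind inlet (on the robot's right), and off when fully home the other way; push each slider with the fingertips against the end it has to move away from, never pulling it. Keep off the pipes, and leave the loose things on the bench where they are.

Things in the scene. Friction and masses are not known exactly. Their poses are not given: they have to be found in the camera images.
- chest: Organ builder's test windchest, fixed to the bench: wooden box 224 mm deep (x), 300 mm long (y), 100 mm high; origin under its centre, on the bench. x points away from the robot, y to its left along the sliders (yaw within 0.18). Two rows stand on it, centred 54 mm before and behind its middle; which is which varies. Steel cleats 14 mm high stand 21 mm out at its front and back feet.
- wind_inlet (a point): Mouth of the wind inlet, a grey round stub 52 mm across on a 68 mm flange, at the middle of the chest's right (-y) end, 42 mm above the bench and 30 mm proud of the end.
- principal_slider (a joint): Slider of the metal principal stop, a pale wooden lath 90 mm wide, 354 mm long (chest y), 10 mm thick. Value in m: 0 = fully off, at its left stop (left end 42 mm out of the chest, right end 12 mm out); 0.030 = fully on, at its right stop (12 mm left, 42 mm right). No spring: it stays where left. Pushing takes 5 to 8 N, then it meets a firm stop. Too wide to pinch from above.
- principal_end_left (a point): Centre of the left end face (90 mm wide, 10 mm high, facing chest +y) of the metal principal slider, 107 mm above the bench; moves with the slider. Axes as the chest's.
- principal_end_right (a point): Centre of the right end face (90 mm wide, 10 mm high, facing chest -y) of the metal principal slider, 107 mm above the bench; moves with the slider. Axes as the chest's.
- flute_slider (a joint): Slider of the wooden flute stop, a pale wooden lath 90 mm wide, 354 mm long (chest y), 10 mm thick. Value in m: 0 = fully off, at its left stop (left end 42 mm out of the chest, right end 12 mm out); 0.030 = fully on, at its right stop (12 mm left, 42 mm right). No spring: it stays where left. Pushing takes 5 to 8 N, then it meets a firm stop. Too wide to pinch from above.
- flute_end_left (a point): Centre of the left end face (90 mm wide, 10 mm high, facing chest +y) of the wooden flute slider, 107 mm above the bench; moves with the slider. Axes as the chest's.
- flute_end_right (a point): Centre of the right end face (90 mm wide, 10 mm high, facing chest -y) of the wooden flute slider, 107 mm above the bench; moves with the slider. Axes as the chest's.
- principal_rank: Row of the metal principal: upper board 98 x 300 mm, top 134 mm above the bench, flush with the chest's ends, with its slider beneath and pipes on it. Origin at the middle of the row, 100 mm above the bench; axes as the chest's.
- flute_rank: Row of the wooden flute: upper board 98 x 300 mm, top 134 mm above the bench, flush with the chest's ends, with its slider beneath and pipes on it. Origin at the middle of the row, 100 mm above the bench; axes as the chest's.
- principal_pipes: Five round silvery metal pipes 19 to 25 mm across, on the row's centre line within 93 mm of its middle (rack board within 108 mm), tops 252 to 300 mm above the bench, tallest in the middle. Fixed in their rack. Origin as the row's.
- flute_pipes: Five square pale wooden pipes 21 to 27 mm wide with dark stopper knobs, on the row's centre line within 92 mm of its middle (rack board within 108 mm), tops 267 to 304 mm above the bench, tallest in the middle. Fixed in their rack. Origin as the row's.
- tuning_cone: Loose brass tuning cone, 42 mm across, 90 mm high, standing beyond the chest's left end. Origin under its centre.
- paper_roll: Loose roll of brown paper, 84 mm across, 60 mm high, standing beyond the chest's right end. Origin under its centre.
- spare_pipe: Loose spare wooden pipe lying on the bench beyond the chest's left end, 217 mm long along its x, 26 mm wide, 30 mm high. Origin under its middle.

How it is judged (in metres and radians):
At the end, for the whole second after the job is handed in: The flute's slider is within 3 mm of its left stop (joint below 0.003 m) and the principal's within 3 mm of its right stop (joint above 0.027 m), both at rest; the tuning cone, paper roll and spare pipe are within 20 mm of where they started (value of joint flute_slider below 0.003 m and value of joint principal_slider above 0.027 m and velocity of joint flute_slider between -0.005 and 0.005 m/s and velocity of joint principal_slider between -0.005 and 0.005 m/s and distance of each of tuning_cone, paper_roll, spare_pipe from where it was at the start of the episode below 0.02 m); the robot touches nothing.
It fails at once if the pipes of either row are touched with more than 2 N (contact force between any of the fingers, the arm and flute_pipes above 2 N or contact force between any of the fingers, the arm and principal_pipes above 2 N).
It fails at once if the flute's slider is pulled from its left end (fingers left of the row's middle and touching while it moves left) instead of pushed (velocity of joint flute_slider below -0.01 m/s and y of the grasp point in the frame of flute_rank above 0.05 m and contact force between the fingers and flute_rank above 0.5 N).
It fails at once if the principal's slider is pulled from its right end (fingers right of the row's middle and touching while it moves right) instead of pushed (velocity of joint principal_slider above 0.01 m/s and y of the grasp point in the frame of principal_rank below -0.05 m and contact force between the fingers and principal_rank above 0.5 N).
It fails at once if the tuning cone, paper roll or spare pipe is shifted by more than 20 mm, lifted or knocked over (distance of any of tuning_cone, paper_roll, spare_pipe from where it was at the start of the episode above 0.02 m or angle between any of tuning_cone, paper_roll's own z axis and vertical above 0.35 rad).
It also fails if it takes over 51 s, if anything falls off the work surface, if the arm or the gripper's body presses on something with over 40 N, if the wrist force passes 120 N, or if a joint passes its speed limit or range.

## Robot

A 6-joint arm with a two-finger parallel gripper is mounted at the origin on the work surface. World frame = base frame: x ahead of the robot, y to its left, z up, the work surface at z = 0. Lengths are in mm, angles in rad, forces in N, time in s.
With the tool pointing down it reaches from about 150 to 775 mm from the base axis. Payload 6.1 kg.
Tool frame: the origin (TCP) lies on the centre line of the jaws, within the pads' length; the fingertips stand 17 mm ahead of it and the grasp point (between the pads) lies 2 mm behind it; z points along the fingers, y is the direction in which the jaws open and shut (so a half turn about z gives the same grasp; the last joint's range is limited). The gripper opens to 85 mm and grips with 20 to 120 N. Pads are 22 mm wide; open, the fingers measure 114 mm over their backs; the gripper's body (76 mm by 85 mm) begins 54 mm behind the grasp point. The pads swing forward as they close: fully open they stand 13 mm farther back than shut.
Start: joints at [-1.121, 0.126, -0.04, 1.405, 0, 1.571], TCP at [228.254, -472.767, 248.295] pointing down, gripper open.
Joint ranges: [-2.72, 2.72], [-0.95, 1.95], [-1.27, 1.35], [-1.78, 2.02], [-1.46, 1.47], [-3.14, 3.14]. Speed limits (rad/s): [2.39, 2.39, 3.01, 3.14, 3.14, 3.14].

## Interface

Orientations are given as a unit quaternion [x, y, z, w].
In Python, from cell import manip, grab_frame, camera_model, models gives the robot as it stands.
- The arm moves only by the tool send_rows, never from a script. Its arguments are lists of equal length, an entry for each row: "offset": the shift along the tool's x, y, z in mm, a list of three; "angular": the turn, a rotation vector about the tool's x, y, z in rad, a list of three; "claw": the gripper command: -1 is fully open, 1 is shut, values between are in proportion. In form: {"offset": [[dx, dy, dz], ...], "angular": [[wx, wy, wz], ...], "claw": [claw, ...]}. A call has 1 to 12 rows; each row is the pose to reach, as a shift and turn from the pose commanded when the call began, along the tool's axes at that moment; what a row does not reach only later rows make up. A row lasts 1/10 s, in which the tool goes at most 50 mm and 8.59 degrees, less where a joint would pass 70% of its speed; a pose out of reach is approached as far as the arm can. A call with a gripper value outside its range is refused whole. The fingers move at their own pace and stop on an object; the grip force is fixed at half the most. Time passes only in rows, so rows that repeat a pose let the fingers close. It gives the time, the measured TCP pose, the force and the opening at its end, in the units of the state.
- manip.get_state(): the state, without advancing time (a new reading comes with each control period).
- grab_frame(name): name is "side" or "top" or "wrist"; returns (picture, depth): 400x640x3 uint8, red, green, blue; 400x640 float32, mm along the optical axis (not along the pixel's ray), 0 where there is no reading.
- camera_model(name): a dict with "camera_matrix" (3x3 intrinsics, pixels), "R" (3x3) and "t" (3): a world point X has camera coordinates R X + t. Camera axes: x right, y down, z forward; pixel columns grow to the right and rows downward; lengths in mm; the calibration is good to about 2 mm. A picture is of the moment at which its call begins: read the wrist's pose just before it. camera_model takes no time and is no camera call; for the wrist camera it gives the pose at the moment of the call.
- manip.finish_job(): hands the job in, once; it reports no verdict.
Trained networks look in the newest picture that a camera, given by its name, has taken for a name from the list of things; names that differ only in an ending like _2 or _b are one class to them, and where a whole thing is asked for, a point or a joint stands for the part that bears it (a point fixed in the world has none). Each returns a list of dicts, best first, with "confidence" (0 to 1); they miss things now and then, are a little off and sometimes report something else, mostly with a low value. They report only what shows in the picture. A call takes as long as a camera call.
- models.look_for(camera, thing): "xy" ([column, row] in pixels, amid what is visible of it).
- models.trace(camera, thing): "pixels" (400x640 bool, what is visible of it) and "xy" ([column, row] in pixels, amid what is visible of it).
- models.tip_of(camera, thing): "xy" ([column, row] in pixels: a listed point, or the origin of a listed thing).
The state is a dict: "clock": time; "joint_positions": joint angles; "joint_velocities": joint speeds; "joint_efforts": joint torques, N m; "ee_pos": TCP position; "tool_rot": TCP orientation; "ft_force": force on the tool from outside, world axes, zero at the start; "torque": the same for the moment, N m; "grip_width": finger opening in mm.
Only numpy, scipy, OpenCV 4.12 (cv2) and the standard library are available. Lean on these libraries where they do the work, as an engineer would, in place of code of your own. Each camera call takes 0.05 s, during which the arm holds its last target. There are 200 camera calls.

## Working session

There is one attempt and no reset: what is moved stays moved. The work goes in short steps, Python scripts to look and compute and a tool call to move; the robot and the scene stay as the last step left them, time stands still between calls to the robot, and variables do not carry over. Pictures are saved under pics/ and viewed, about 8 in all and at most 12, crops included, and the job is handed in when it is done.

Besides the shell and the picture viewer there is one more tool, called after "Call:" as name(argument=value, ...) on one line, values as JSON. send_rows: Moves the arm, as the interface text tells. Its arguments: {"type":"object","properties":{"offset":{"type":"array"},"angular":{"type":"array"},"claw":{"type":"array"}},"required":["offset","angular","claw"]}

```bash
mkdir -p pics; ls; cat > h.py <<'E'
import numpy as np, cv2
from cell import manip, grab_frame, camera_model, models
def unproj(cam,uv,depth=None,z=None,m=None):
    m=m or camera_model(cam);K=np.array(m["camera_matrix"]);R=np.array(m["R"]);t=np.array(m["t"])
    ray=np.linalg.inv(K)@np.array([uv[0],uv[1],1.]);o=-R.T@t;d=R.T@ray
    if depth is not None: return o+d*depth
    return o+d*(z-o[2])/d[2]
def tri(obs):
    A=[];b=[]
    for m,uv in obs:
        P=np.array(m["camera_matrix"])@np.c_[np.array(m["R"]),np.array(m["t"])]
        for i in (0,1):
            r=P[i]-uv[i]*P[2];r=r/np.linalg.norm(r[:3]);A.append(r[:3]);b.append(-r[3])
    return np.linalg.lstsq(np.array(A),np.array(b),rcond=None)[0]
def save(n,im): cv2.imwrite(f"pics/{n}.png",cv2.cvtColor(im,cv2.COLOR_RGB2BGR))
E
python3 - <<'E'
from h import *
s=manip.get_state();print(s)
ims=[]
F={}
for c in("side","top"):
    p,d=grab_frame(c);F[c]=d;ims.append(p)
np.savez("f0.npz",top=ims[1],side=ims[0],td=F["top"],sd=F["side"])
save("a",cv2.resize(np.vstack(ims),(480,600)));save("side0",ims[0]);save("top0",ims[1])
for th in ["chest","wind_inlet","principal_end_left","principal_end_right","flute_end_left","flute_end_right","principal_rank","flute_rank","tuning_cone","paper_roll","spare_pipe"]:
    r={}
    for c in("side","top"):
        l=models.tip_of(c,th);r[c]=l[0] if l else None
        print(th,c,[(np.round(x["xy"],1),round(x["confidence"],2)) for x in l[:2]])
    if r["side"] and r["top"]:print("   tri",tri([(camera_model(c),r[c]["xy"]) for c in r]).round(1))
print(manip.get_state()["clock"])
E
```

```text
pics
{'clock': 0.0, 'joint_positions': array([-1.12099877e+00,  1.26377339e-01, -4.06234367e-02,  1.40539653e+00,
       -3.48347012e-05,  1.57078523e+00]), 'joint_velocities': array([ 0.00076675,  0.00053432,  0.00127629, -0.00085493, -0.00119902,
        0.00120519]), 'joint_efforts': array([-3.93696873e-04, -4.35906494e+01,  3.52929425e+01,  1.70439557e-02,
       -2.20293318e-04, -1.12850810e-05]), 'ee_pos': array([ 228.08445096, -472.43717656,  247.52278178]), 'tool_rot': array([ 9.74815133e-01,  2.23013040e-01, -1.95489682e-04, -7.76447205e-04]), 'ft_force': array([ 0.25849228,  0.16256893, -0.64405911]), 'torque': array([-0.00140207,  0.00487282,  0.02321892]), 'grip_width': 85.59298960507222}
chest side [(array([219.1, 196.6]), 0.31)]
chest top [(array([316.1, 224.1]), 0.63)]
   tri [467.  -82.7 117. ]
wind_inlet side [(array([238.5, 227.5]), 0.73)]
wind_inlet top [(array([391. , 237.9]), 0.93)]
   tri [ 485.2 -166.5   36.4]
principal_end_left side [(array([362. , 167.5]), 0.77)]
principal_end_left top [(array([239.2, 184.4]), 0.73)]
   tri [596.7 181.7 119.8]
principal_end_r
[... 444 characters left out ...]
de [(array([306.5, 198.5]), 0.57)]
principal_rank top [(array([320.3, 202.6]), 0.66)]
   tri [562.4   1.9  86.2]
flute_rank side [(array([286.3, 176.7]), 0.7)]
flute_rank top [(array([312.8, 249.1]), 0.85)]
   tri [455.8  19.8  93.3]
tuning_cone side [(array([366. , 171.6]), 0.42)]
tuning_cone top [(array([202.7, 223.9]), 0.52)]
   tri [522.9 289.3  19.1]
paper_roll side [(array([181.1, 250. ]), 0.8), (array([366.8, 173.7]), 0.72)]
paper_roll top [(array([446.3, 268.7]), 0.85)]
   tri [ 414.5 -303.6   -3.8]
spare_pipe side [(array([408.5, 187.4]), 0.79), (array([283.5, 176.9]), 0.42)]
spare_pipe top [(array([181.8, 175.7]), 0.77), (array([203.6, 222. ]), 0.68)]
   tri [648.9 353.7  -6.4]
1.2
```

```bash
python3 - <<'E'
from h import *
f=np.load("f0.npz")
a=cv2.resize(f["top"][130:310,120:500],(800,379));b=cv2.resize(f["side"][60:300,130:450],(294*2-120,351))
can=np.zeros((600,800,3),np.uint8);can[:379]=a
save("top1",a);save("side1",cv2.resize(f["side"][60:300,130:450],(800,600)))
# heights from top depth on slider/row band points
td=f["td"]
for uv in [(238,185),(239,184),(237,239),(241,239),(398,258),(393,258),(446,268),(203,222),(182,176),(182,190)]:
    print(uv,unproj("top",uv,depth=td[uv[1],uv[0]]).round(1))
E
```

```text
(238, 185) [623.9 209.1  -0.9]
(239, 184) [626.8 207.   -2.3]
(237, 239) [486.5 206.1   3. ]
(241, 239) [475.  175.1 113.7]
(398, 258) [ 432.6 -168.7  113.5]
(393, 258) [ 432.7 -158.   112.8]
(446, 268) [ 414.8 -303.8    1.3]
(203, 222) [525.4 285.2  27.9]
(182, 176) [638.7 340.6  35.1]
(182, 190) [604.8 340.6  29.1]
```

View pics/top1.png

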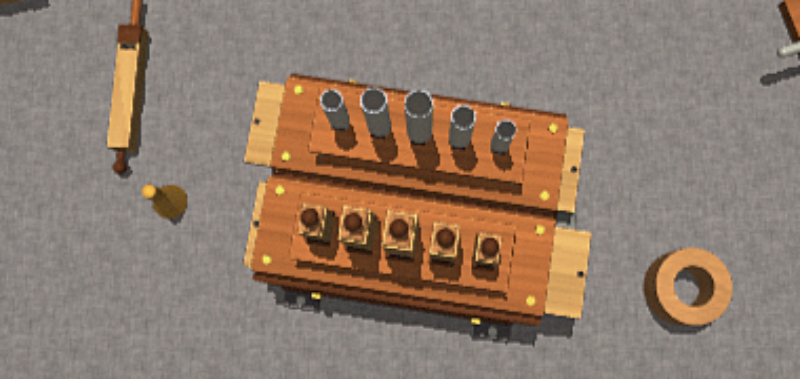

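View pics/side1.png

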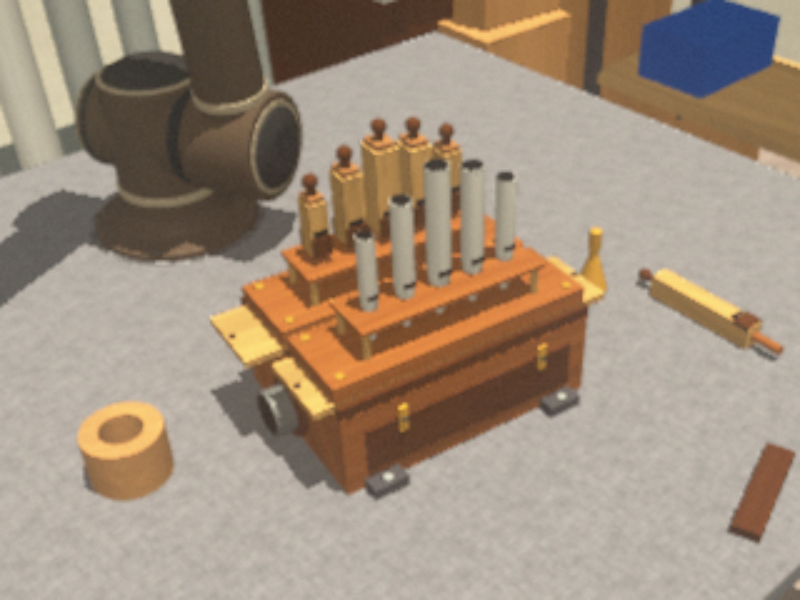

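The top view shows the flute row in front with its slider on (right end about 42 mm out, crop x≈591). The principal row is behind and off (left end far out, crop x≈246). The roll stands to the right and the cone and spare pipe to the left, both clear of the sliders at z≈107.

```bash
cat >> h.py <<'E'
def q2R(q):
    from scipy.spatial.transform import Rotation as R
    return R.from_quat(q)
E
python3 - <<'E'
from h import *
from scipy.optimize import least_squares
k=380/800
crop=np.array([(260,81),(246,163),(584,129),(573,213),(266,177),(245,265),(591,233),(580,318)])
px=crop*k+[120,130]
W=np.array([unproj("top",p,z=112) for p in px])
loc=np.array([(99,192),(9,192),(99,-162),(9,-162),(-9,162),(-99,162),(-9,-192),(-99,-192)])
f=lambda v:(np.c_[v[0]+np.cos(v[2])*loc[:,0]-np.sin(v[2])*loc[:,1],v[1]+np.sin(v[2])*loc[:,0]+np.cos(v[2])*loc[:,1]]-W[:,:2]).ravel()
r=least_squares(f,[480,0,-.13]);print(r.x.round(3));print(r.fun.reshape(-1,2).round(1))
v=r.x
g=lambda x,y:(np.array([v[0]+np.cos(v[2])*x-np.sin(v[2])*y,v[1]+np.sin(v[2])*x+np.cos(v[2])*y])).round(1)
print("flute right",g(-54,-192),"princ left",g(54,192),"inlet",g(0,-180))
s=manip.get_state();R=q2R(s["tool_rot"]).as_matrix();print(R.round(3),np.arctan2(R[1,0],R[0,0]))
for n,p in (("pre F",[*g(-54,-240),250]),("pre F end",[*g(-54,-228),115])):
    print(n,p,"tool offset",(R.T@(np.array(p)-s["ee_pos"])).round(1))
E
```

```text
[ 5.09744e+02  5.27800e+00 -1.67000e-01]
[[ 3.1  3.1]
 [ 4.5  6. ]
 [-1.1  2.3]
 [ 0.2  2.4]
 [-3.1  1.2]
 [ 0.9 -2.9]
 [-1.5 -6.2]
 [-3.  -5.9]]
flute right [ 424.6 -175.1] princ left [594.8 185.7] inlet [ 479.9 -172.2]
[[ 0.901  0.435  0.   ]
 [ 0.435 -0.901 -0.   ]
 [ 0.     0.    -1.   ]] 0.44981092126707345
pre F [np.float64(416.7), np.float64(-222.4), 250] tool offset [ 278.6 -143.5   -1.7]
pre F end [np.float64(418.7), np.float64(-210.6), 115] tool offset [ 285.5 -153.3  133.3]
```

Call:
send_rows(offset=[[140,-72,0],[280,-144,0],[280,-144,0],[280,-144,0],[280,-144,0],[280,-144,0],[280,-144,0],[280,-144,0],[280,-144,0],[280,-144,0],[280,-144,0],[280,-144,0]], angular=[[0,0,-0.15],[0,0,-0.3],[0,0,-0.45],[0,0,-0.6],[0,0,-0.75],[0,0,-0.9],[0,0,-0.954],[0,0,-0.954],[0,0,-0.954],[0,0,-0.954],[0,0,-0.954],[0,0,-0.954]], claw=[1,1,1,1,1,1,1,1,1,1,1,1])

```text
clock: 2.4
ee_pos: [417.3, -222.2, 248.3]
tool_rot: [0.764, 0.645, -0.0, 0.0]
ft_force: [-0.4, 0.2, 0.2]
grip_width: -0.2
```

```bash
python3 - <<'E'
from h import *
s=manip.get_state();R=q2R(s["tool_rot"]).as_matrix();print(s["clock"],s["ee_pos"].round(1),R.round(3),s["ft_force"].round(1),s["grip_width"])
m=camera_model("wrist");mt=camera_model("top");p,d=grab_frame("wrist");save("w1",p);pt,dt=grab_frame("top");save("t2",pt)
for th in ("flute_end_right","wind_inlet"):
    a=models.tip_of("wrist",th);b=models.tip_of("top",th)
    print(th,[(x["xy"],x["confidence"]) for x in a[:2]],[(x["xy"],x["confidence"]) for x in b[:2]])
    if a:
        print(" z107:",unproj("wrist",a[0]["xy"],z=107,m=m).round(1))
        if b: print(" tri",tri([(m,a[0]["xy"]),(mt,b[0]["xy"])]).round(1))
E
```

```text
2.4 [ 417.3 -222.2  248.3] [[ 0.168  0.986 -0.   ]
 [ 0.986 -0.168 -0.   ]
 [-0.    -0.    -1.   ]] [-0.4  0.2  0.2] -0.1878898012296527
flute_end_right [([327.0, 138.0], 0.58)] [([397.9, 261.3], 0.78), ([237.4, 238.8], 0.33)]
 z107: [ 431.3 -172.6  107. ]
 tri [ 430.1 -178.4   51.3]
wind_inlet [([377.7, 117.3], 0.61)] [([392.4, 240.3], 0.73)]
 z107: [ 472.9 -163.6  107. ]
 tri [ 476.  -164.4   78.7]
```

View pics/w1.png

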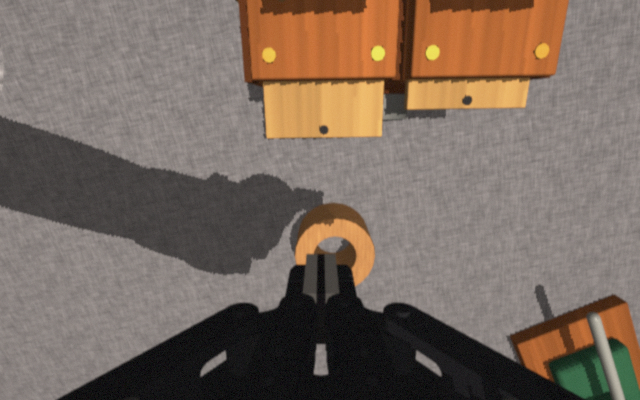

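The wrist picture shows the flute slider's right end edge at row ≈137, columns 265–382, almost square to the closed fingers (column 320). The principal's end is at row 108. I'll compute these positions.

```bash
python3 - <<'E'
from h import *
m=camera_model("wrist");p,d=grab_frame("wrist")
for uv in [(265,138),(382,137),(408,108),(527,108),(262,81),(398,78),(404,76),(556,75)]:
    z=134 if uv[1]<90 else 112
    r=uv[1]-(4 if z==112 else 6)
    print(uv,unproj("wrist",uv,z=z,m=m).round(1),"depth z",unproj("wrist",(uv[0],r),depth=d[r,min(max(uv[0],270),520)],m=m)[2].round(1))
E
```

```text
(265, 138) [ 384.  -163.3  112. ] depth z 113.3
(382, 137) [ 474.  -177.8  112. ] depth z 0.2
(408, 108) [ 495.9 -159.6  112. ] depth z 112.1
(527, 108) [ 585.  -174.8  112. ] depth z 112.5
(262, 81) [ 394.1 -124.5  134. ] depth z 134.1
(398, 78) [ 485.4 -138.1  134. ] depth z 114.5
(404, 76) [ 489.6 -137.5  134. ] depth z 100.1
(556, 75) [ 591.1 -154.1  134. ] depth z 134.9
```

Call:
send_rows(offset=[[0,3,45],[0,3,90],[0,3,133],[0,3,133],[10,3,133],[20,3,133],[30,3,133],[36,3,133],[36,3,133]], angular=[[0,0,0],[0,0,0],[0,0,0],[0,0,0],[0,0,0],[0,0,0],[0,0,0],[0,0,0],[0,0,0]], claw=[1,1,1,1,1,1,1,1,1])

```text
clock: 3.65
ee_pos: [427.5, -185.6, 116.4]
tool_rot: [0.763, 0.646, 0.0, 0.001]
ft_force: [-0.8, -0.3, -0.2]
grip_width: 0.0
```

```bash
python3 - <<'E'
from h import *
s=manip.get_state();print(s["clock"],s["ee_pos"].round(1),s["ft_force"].round(1))
ims=[grab_frame(c)[0] for c in("wrist","side")]
save("w2",np.hstack([cv2.resize(ims[0],(400,250)),cv2.resize(ims[1][100:300,130:450],(400,250))]))
E
```

```text
3.65 [ 427.5 -185.6  116.4] [-0.8 -0.3 -0.2]
```

View pics/w2.png

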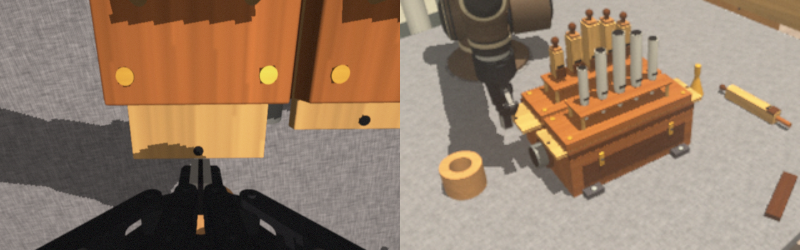

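The fingertips are just short of the flute slider's end, centred and clear of everything. Now I push.

Call:
send_rows(offset=[[4,0,0],[8,0,0],[12,0,0],[16,0,0],[20,0,0],[24,0,0],[28,0,0],[30,0,0],[30,0,0]], angular=[[0,0,0],[0,0,0],[0,0,0],[0,0,0],[0,0,0],[0,0,0],[0,0,0],[0,0,0],[0,0,0]], claw=[1,1,1,1,1,1,1,1,1])

```text
clock: 4.65
ee_pos: [431.4, -157.4, 115.4]
tool_rot: [0.764, 0.645, -0.001, 0.001]
ft_force: [-2.2, -4.5, 2.2]
grip_width: -0.5
```

Friction-level force, so the slider is moving and the stop is not reached yet. I'll creep.

Call:
send_rows(offset=[[2,0,0],[4,0,0],[5,0,0],[5,0,0]], angular=[[0,0,0],[0,0,0],[0,0,0],[0,0,0]], claw=[1,1,1,1])

```text
clock: 5.05
ee_pos: [432.2, -152.8, 115.4]
tool_rot: [0.764, 0.645, -0.001, 0.001]
ft_force: [-3.0, -6.8, 1.9]
grip_width: -0.4
```

Call:
send_rows(offset=[[1,0,0],[2,0,0],[3,0,0],[3,0,0]], angular=[[0,0,0],[0,0,0],[0,0,0],[0,0,0]], claw=[1,1,1,1])

```text
clock: 5.45
ee_pos: [432.2, -152.6, 115.5]
tool_rot: [0.764, 0.645, -0.004, 0.003]
ft_force: [-5.2, -17.8, 0.6]
grip_width: -0.2
```

Firm stop: 18 N without motion, at the expected 12 mm out. I'll back off, then go around the front of the chest, high.

Call:
send_rows(offset=[[-20,0,0],[-45,0,0],[-45,0,-50],[-45,0,-100],[-45,0,-150],[-60,-40,-180],[-69,-80,-215],[-69,-122,-215],[-20,-130,-215],[30,-138,-215],[80,-147,-215],[130,-156,-215]], angular=[[0,0,0],[0,0,0],[0,0,0],[0,0,0],[0,0,0],[0,0,0],[0,0,0],[0,0,0],[0,0,0],[0,0,0],[0,0,0],[0,0,0]], claw=[1,1,1,1,1,1,1,1,1,1,1,1])

```text
clock: 6.65
ee_pos: [300.1, 4.6, 330.5]
tool_rot: [0.765, 0.645, 0.001, -0.0]
ft_force: [1.1, 0.4, 0.8]
grip_width: 0.2
```

```bash
python3 - <<'E'
from h import *
s=manip.get_state();R=q2R(s["tool_rot"]).as_matrix();print(s["clock"],s["ee_pos"].round(1),R.round(3),s["joint_positions"].round(2))
for p in ([300,200,330],[440,260,330],[600,235,330]):print(p,(R.T@(np.array(p)-s["ee_pos"])).round(1))
E
```

```text
6.65 [300.1   4.6 330.5] [[ 0.169  0.986  0.001]
 [ 0.986 -0.169  0.001]
 [ 0.002  0.001 -1.   ]] [ 0.01 -0.28 -0.23  1.62  0.    1.75]
[300, 200, 330] [192.6 -33.1   0.7]
[440, 260, 330] [275.4  94.7   1. ]
[600, 235, 330] [277.8 256.6   1.1]
```

Call:
send_rows(offset=[[48,-8,0],[96,-17,0],[144,-25,0],[193,-33,0],[235,-5,0],[272,28,0],[276,76,0],[277,124,0],[278,172,0],[278,220,0],[278,257,0],[278,257,0]], angular=[[0,0,0],[0,0,0],[0,0,0],[0,0,0],[0,0,0],[0,0,0],[0,0,0],[0,0,0],[0,0,0],[0,0,0],[0,0,0],[0,0,0]], claw=[1,1,1,1,1,1,1,1,1,1,1,1])

```text
clock: 7.85
ee_pos: [604.3, 233.6, 326.2]
tool_rot: [0.765, 0.644, -0.002, -0.001]
ft_force: [-0.7, 0.3, -0.9]
grip_width: 0.1
```

```bash
python3 - <<'E'
from h import *
s=manip.get_state();print(s["clock"],s["ee_pos"].round(1),s["ft_force"].round(1),s["joint_positions"].round(2))
ims=[grab_frame(c) for c in("top","side")]
save("t3",np.vstack([cv2.resize(ims[0][0][130:310,120:500],(600,284)),cv2.resize(ims[1][0][20:270,130:530],(500,312))[:,:,:].copy() if 0 else cv2.resize(ims[1][0][20:270,100:530],(600,316))]))
for c in("top","side"):
    a=models.tip_of(c,"principal_end_left");print(c,[(x["xy"],x["confidence"],unproj(c,x["xy"],z=107).round(1)) for x in a[:2]])
E
```

```text
7.85 [604.3 233.6 326.2] [-0.7  0.3 -0.9] [0.37 0.4  0.49 1.67 0.   2.11]
top [([239.6, 187.4], 0.89, array([593. , 183.5, 107. ]))]
side [([363.1, 169.0], 0.84, array([591.4, 192.6, 107. ]))]
```

View pics/t3.png

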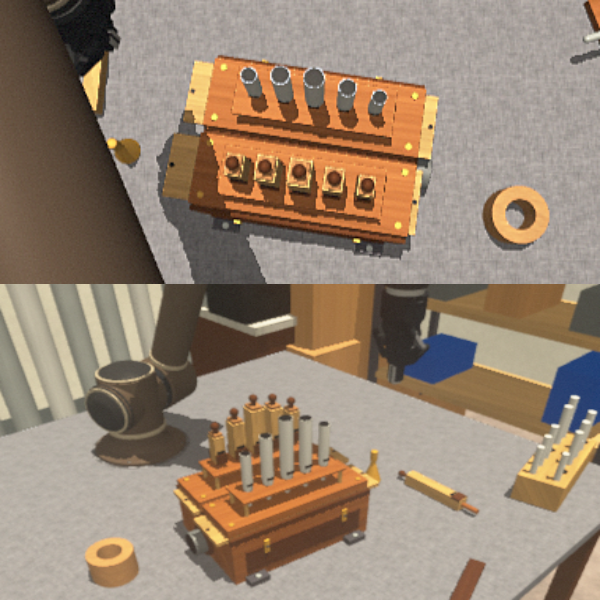

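The flute slider is now out on the left and the fingers are left of the principal's left end. The forearm stays well above the pipes. Descending.

Call:
send_rows(offset=[[0,0,45],[0,0,90],[0,0,135],[0,0,180],[0,0,211],[0,0,211],[-8,0,211],[-16,0,211],[-24,0,211],[-24,0,211]], angular=[[0,0,0],[0,0,0],[0,0,0],[0,0,0],[0,0,0],[0,0,0],[0,0,0],[0,0,0],[0,0,0],[0,0,0]], claw=[1,1,1,1,1,1,1,1,1,1])

```text
clock: 9.05
ee_pos: [597.1, 209.7, 121.4]
tool_rot: [0.764, 0.645, 0.001, 0.001]
ft_force: [-0.2, 0.2, 0.4]
grip_width: -0.1
```

```bash
python3 - <<'E'
from h import *
s=manip.get_state();print(s["clock"],s["ee_pos"].round(1),s["ft_force"].round(1))
ims=[grab_frame(c)[0] for c in("wrist","side")]
save("w3",np.hstack([cv2.resize(ims[0],(400,250)),cv2.resize(ims[1][60:220,230:486],(400,250))]))
E
```

```text
9.05 [597.1 209.7 121.4] [-0.2  0.2  0.4]
```

View pics/w3.png

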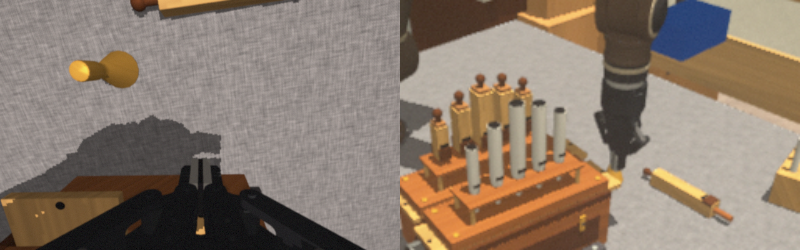

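The fingers are just beyond the principal's left end, centred on it, with the cone and spare pipe well clear. I'll lower 6 mm and push right.

Call:
send_rows(offset=[[0,0,6],[-4,0,6],[-8,0,6],[-12,0,6],[-16,0,6],[-20,0,6],[-24,0,6],[-28,0,6],[-32,0,6],[-36,0,6],[-36,0,6]], angular=[[0,0,0],[0,0,0],[0,0,0],[0,0,0],[0,0,0],[0,0,0],[0,0,0],[0,0,0],[0,0,0],[0,0,0],[0,0,0]], claw=[1,1,1,1,1,1,1,1,1,1,1])

```text
clock: 10.25
ee_pos: [590.8, 175.7, 113.4]
tool_rot: [0.764, 0.646, 0.001, -0.0]
ft_force: [1.2, 4.2, -1.6]
grip_width: -0.2
```

Call:
send_rows(offset=[[-2,0,0],[-4,0,0],[-5,0,0],[-6,0,0],[-6,0,0]], angular=[[0,0,0],[0,0,0],[0,0,0],[0,0,0],[0,0,0]], claw=[1,1,1,1,1])

```text
clock: 10.75
ee_pos: [590.2, 172.3, 113.5]
tool_rot: [0.763, 0.646, 0.003, -0.002]
ft_force: [3.2, 13.0, -2.9]
grip_width: 0.2
```

Call:
send_rows(offset=[[-1,0,0],[-2,0,0],[-2,0,0]], angular=[[0,0,0],[0,0,0],[0,0,0]], claw=[1,1,1])

```text
clock: 11.05
ee_pos: [590.2, 172.2, 113.5]
tool_rot: [0.763, 0.647, 0.004, -0.003]
ft_force: [3.0, 19.9, -5.9]
grip_width: 0.4
```

Firm stop here too: the force rises with no motion. I'll back off and lift.

Call:
send_rows(offset=[[20,0,0],[45,0,0],[55,0,0],[55,0,-50],[55,0,-100],[55,0,-150],[55,0,-200],[55,0,-215],[55,0,-215]], angular=[[0,0,0],[0,0,0],[0,0,0],[0,0,0],[0,0,0],[0,0,0],[0,0,0],[0,0,0],[0,0,0]], claw=[1,1,1,1,1,1,1,1,1])

```text
clock: 11.95
ee_pos: [599.1, 221.5, 331.7]
tool_rot: [0.764, 0.646, 0.002, 0.001]
ft_force: [-0.2, 0.3, 0.2]
grip_width: -0.1
```

```bash
python3 - <<'E'
from h import *
s=manip.get_state();print(s["clock"],s["ee_pos"].round(1),s["ft_force"].round(1))
p,d=grab_frame("top");q,_=grab_frame("side")
save("t4",np.vstack([cv2.resize(p[150:290,215:415],(420,294)),cv2.resize(q[20:270,100:530],(420,300))]))
for th in("tuning_cone","paper_roll","spare_pipe"):
    for c in ("top","side"):
        a=models.tip_of(c,th);print(th,c,[(x["xy"],round(x["confidence"],2)) for x in a[:1]])
E
```

```text
11.95 [599.1 221.5 331.7] [-0.2  0.3  0.2]
tuning_cone top [([204.5, 224.8], 0.57)]
tuning_cone side [([366.3, 173.2], 0.48)]
paper_roll top [([443.7, 265.4], 0.97)]
paper_roll side [([179.8, 249.4], 0.6)]
spare_pipe top [([180.9, 172.6], 0.66)]
spare_pipe side [([408.9, 185.8], 0.62)]
```

View pics/t4.png

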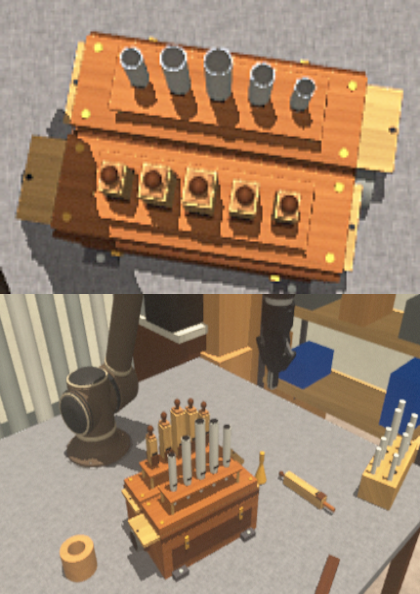

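The principal slider is well out on the right (crop x≈403) and short on the left. The flute is well out on the left (x≈18) and short on the right. The loose things haven't moved and the arm is clear, so I'll hand in.

```bash
python3 -c "
from h import *
print(manip.finish_job())"
```

```text
the job is handed in; nothing more can be done
None
```

The flute stop is off and the principal stop is on, and I've handed the job in at about 12 s of the 51 s allowed. No verdict is reported back.

**Moves:** I pushed the flute slider left from its right end. Then I went high around the front of the chest and pushed the principal slider right from its left end. I used closed fingertips for both.

**Last checks:**
- **Stops:** both sliders came up against a firm stop, about 18 N on the flute and 20 N on the principal, with no further motion. The fingertip positions matched about 12 mm left sticking out at each pushed end, as the text gives.
- **Pictures:** the last top and side views show the flute slider out on the left, the principal out on the right, and the arm clear of everything.
- **Loose things:** the tuning cone, paper roll and spare pipe show no visible movement. The networks placed them within about 4 pixels of their first reading.

**Disagreements:**
- **Principal's start:** it seemed to be already about 9 mm on, not fully off.
- **Network heights:** some of the end-point heights the networks gave were wrong, so I worked from slider edges in the wrist camera picture instead.

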